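# Click the decade box to its new resistance by fingertip

## Robot

A 6-joint arm with a two-finger parallel gripper is mounted at the origin on a cart in front of the work surface, level with it; the furniture and walls round the work are solid. World frame = base frame: x ahead of the robot, y to its left, z up, the work surface at z = 0. Lengths are in m, angles in degrees, forces in N, time in s.
With the tool pointing down it reaches from about 0.3 to 0.775 m from the base axis. Payload 14.6 kg.
Tool frame: the origin (TCP) lies between the finger pads, 19 mm behind the fingertips; this is the grasp point; z points along the fingers, y is the line along which they close (so a half turn about z gives the same grasp; the last joint's range is limited). The gripper opens to 85 mm and grips with 20 to 120 N. Pads are 22 mm wide; open, the fingers measure 114 mm over their backs; the gripper's body (76 mm by 85 mm) begins 54 mm behind the grasp point. The pads swing forward as they close: fully open they stand 13 mm farther back than shut.
Start: joints at [-69.19, 17.183, 87.147, -0, 75.671, -3.816], TCP at [0.229, -0.5, 0.25] pointing down, gripper open.
Joint ranges: [-173.82, 173.82], [-45.26, 126.66], [13.44, 144.39], [-59.66, 239.66], [0, 175.72], [-146.38, 146.38]. Speed limits (degrees/s): [127.2, 127.2, 147.25, 180, 180, 180].

## Interface

Orientations are given as [roll, pitch, yaw] about the fixed x, y, z axes, in that order (R = Rz(yaw) Ry(pitch) Rx(roll)).
In Python, from cell import bot, imaging gives the robot as it stands.
- The arm moves only by the tool step_arm, never from a script. Its arguments are lists of equal length, an entry for each row: "gripper": the finger opening in m, from 0 to 0.0854; "delta_pos": the shift along the tool's x, y, z in m, a list of three; "spin": the turn about the tool's z in degrees. A call has 1 to 12 rows; each row shifts and turns the commanded pose from where the row before left it, along the tool's axes as they then stand; what a row does not reach is not made up. A row lasts 1/8 s, in which the tool goes at most 62.5 mm and 10.7 degrees, less where a joint would pass 70% of its speed; a pose out of reach is approached as far as the arm can. A call with a gripper value outside its range is refused whole. The fingers move at their own pace and stop on an object; "newtons" is the grip in N (left out, the last holds). Time passes only in rows, so rows that do not move let the fingers close. It gives the time, the measured TCP pose, the force, the opening and the grip force at its end, in the units of the state.
- bot.observe(): the state, without advancing time (a new reading comes with each control period).
- imaging.read_camera(name): name is "scene" or "top"; returns the picture (420x560x3 uint8, red, green, blue); there is no depth.
- imaging.camera_params(name): a dict with "intrinsics" (3x3 intrinsics, pixels), "dist_coeffs" ([k1, k2, p1, p2, k3] as OpenCV has them; the pictures are not rectified), "origin" and "rotation" of the camera in the world. Camera axes: x right, y up, looking along -z (the intrinsics and any distortion apply to the point x, -y, -z); pixel columns grow to the right and rows downward; lengths in m; the calibration is good to about 2 mm. A picture is of the moment at which its call begins. camera_params takes no time and is no camera call.
- bot.close_job(): hands the job in; it is judged then, once.
The state is a dict: "t": time; "joints": joint angles; "joint_vel": joint speeds; "effort": joint torques, N m; "position": TCP position; "tcp_rot": TCP orientation; "contact_force": force on the tool from outside, world axes, zero at the start; "ft_torque": the same for the moment, N m; "grip_width": finger opening in m; "finger_force": force on a finger pad.
Only numpy, scipy, OpenCV 4.12 (cv2) and the standard library are available. Lean on these libraries where they do the work, as an engineer would, in place of code of your own. Each camera call takes 0.05 s, during which the arm holds its last target. There are 200 camera calls.

## Task

Set the resistance decade box to stand in for the board's burnt resistor: push the left pointer knob (hundreds) round, click by click, to position 6 and the middle one (tens) to position 3, counting clockwise from 0, the long mark at the anticlockwise stop. Leave the right knob (units) as it is, already trimmed. Push the pointers lightly with the fingertips only, pinching and lifting nothing, without dragging the box or disturbing the things beside it, and take the hand away.

Things in the scene. Friction and masses are not known exactly. Their poses are not given: they have to be found in the camera images.
- decade_box: Resistance decade box: grey case 140 (x) x 330 (y) x 66 mm high, black ends, aluminium top panel, rubber feet, 2 to 3 kg, loose on the worktop. Origin under its centre, x to its back (away from robot), y left, z up. Three pointer knobs on the panel at y = +100, 0, -100 mm, x = 0. Binding posts 18 mm high, 15 mm thick, at x = +52, y = +59.5, +40.5, -50 mm.
- hundreds_knob (a joint): Left selector. Rad, grows CLOCKWISE seen from above: position n (0 to 9) reads n x 0.524; stops at 0 and 4.71. Spring detents: it takes 0.07 N m (3 N at the pointer) to leave a position; pushed past half a click it snaps on to the next by itself, let go it falls into the nearer one. To be set to position 6 (3.14); starts at 0 to 3.
- tens_knob (a joint): Middle selector. Rad, grows CLOCKWISE seen from above: position n (0 to 9) reads n x 0.524; stops at 0 and 4.71. Spring detents: it takes 0.07 N m (3 N at the pointer) to leave a position; pushed past half a click it snaps on to the next by itself, let go it falls into the nearer one. To be set to position 3 (1.57); starts at 6 to 9.
- units_knob (a joint): Right selector, rad, the same kind; at any position; leave it so.
- hundreds_knob_axis (a point): On the left (hundreds) knob's axis, at its hub's top, 21 mm above the panel; x along the pointer to its tip, z up. All knobs are black and alike: skirt 43 mm across, 5 mm high; hub 24 tapering to 20 mm across, 21 mm high; bar pointer with white index line, 7.5 to 9.5 mm wide, 6 to 20 mm above the panel, out to 28.5 mm from the axis, with a 16 mm tail the other way.
- tens_knob_axis (a point): The same point of the middle (tens) knob. Ten black marks round each knob show its positions: 0 has the longer, thicker mark, at the front left, 135 degrees anticlockwise (from above) of straight back (+x of the box); the others follow clockwise every 30 degrees over the back to 9 at the front right.
- units_knob_axis (a point): The same point of the right (units) knob, which is not to be turned.
- hundreds_knob_tip (a point): Pointer tip of the left (hundreds) knob, 28.5 mm from its axis, 12 mm above the panel; x points outward along the pointer.
- tens_knob_tip (a point): Pointer tip of the middle (tens) knob, 28.5 mm from its axis, 12 mm above the panel; x points outward along the pointer.
- units_knob_tip (a point): Pointer tip of the right (units) knob, 28.5 mm from its axis, 12 mm above the panel; x points outward along the pointer.
- multimeter: Hand multimeter 156 x 82 x 42 mm lying on its back left of the box; origin under its centre. Leave alone.
- tweezers: Black tweezers, 14 x 125 x 9 mm, lying right of the box; origin under the centre. Leave alone.
- wire_spool: Spool of wire, 49 mm across, 56 mm high, standing between the box and the multimeter; origin under its centre. Leave alone.
- driver_red: Screwdriver, 16 x 155 x 15 mm, lying beyond the multimeter; origin under its centre. Leave alone.

How it is judged (in metres and radians):
At the end, for the whole second after the job is handed in: The left knob rests at position 6 (3.14 +- 0.13 rad) and the middle one at position 3 (1.57 +- 0.13 rad), still; the right knob not turned (its pointer tip within 11 mm), the box within 10 mm and the multimeter, tweezers, spool and screwdriver within 20 mm of where they were (value of joint hundreds_knob between 3.0116 and 3.2716 rad and value of joint tens_knob between 1.4408 and 1.7008 rad and velocity of joint each of hundreds_knob, tens_knob below 0.1 rad/s and not (velocity of joint hundreds_knob below -0.1 rad/s) and not (velocity of joint tens_knob below -0.1 rad/s) and distance of units_knob_tip from where it was at the start of the episode below 0.011 m and distance of decade_box from where it was at the start of the episode below 0.01 m and distance of each of multimeter, tweezers, wire_spool, driver_red from where it was at the start of the episode below 0.02 m); the robot touches nothing.
It fails at once if a knob is gripped between the fingers (tool point over the knob's axis while the fingers touch the knob) ((horizontal distance between the grasp point and hundreds_knob_axis below 0.007 m and contact force between the fingers and hundreds_knob above 0.5 N) or (horizontal distance between the grasp point and tens_knob_axis below 0.007 m and contact force between the fingers and tens_knob above 0.5 N) or (horizontal distance between the grasp point and units_knob_axis below 0.007 m and contact force between the fingers and units_knob above 0.5 N)).
It fails at once if a knob is forced (more than 20 N) (contact force between the arm and hundreds_knob above 20 N or contact force between the arm and tens_knob above 20 N or contact force between the arm and units_knob above 20 N).
It fails at once if the decade box is dragged more than 10 mm, lifted more than 6 mm or tipped (distance of decade_box from where it was at the start of the episode above 0.01 m or height (world z) of decade_box above 0.006 m or angle between decade_box's own z axis and vertical above 0.1 rad).
It fails at once if the right-hand (units) selector is turned off its position (distance of units_knob_tip from where it was at the start of the episode above 0.011 m).
It fails at once if a thing standing beside the box is moved (distance of any of multimeter, tweezers, wire_spool, driver_red from where it was at the start of the episode above 0.02 m).
It also fails if it takes over 64 s, if anything falls off the work surface, if the arm or the gripper's body presses on something with over 40 N, if the wrist force passes 120 N, or if a joint passes its speed limit or range.

## Working session

There is one attempt and no reset: what is moved stays moved. The work goes in short steps, Python scripts to look and compute and a tool call to move; the robot and the scene stay as the last step left them, time stands still between calls to the robot, and variables do not carry over. Pictures are saved under pics/ and viewed, at most 10 in all, crops included, and the job is handed in when it is done.

Besides the shell and the picture viewer there is one more tool, called after "Request:" as a command line: name --pt "numbers of a row" for each row, then --argument value for the rest. step_arm: Moves the arm, as the interface text tells. Its arguments: {"type":"object","properties":{"gripper":{"type":"array","items":{"type":"number"}},"delta_pos":{"type":"array","items":{"type":"array","items":{"type":"number"}}},"spin":{"type":"array","items":{"type":"number"}},"newtons":{"type":"number"}},"required":["gripper","delta_pos","spin"]}

```bash
mkdir -p pics; python3 - <<'E'
from cell import bot, imaging
import cv2
for n in ("top","scene"):
    im=imaging.read_camera(n); cv2.imwrite(f"pics/{n}0.png",im[:,:,::-1])
    p=imaging.camera_params(n); print(n,p)
print(bot.observe())
E
```

```text
top {'intrinsics': array([[489.41334802,   0.        , 272.23259999],
       [  0.        , 489.41334802, 211.01569132],
       [  0.        ,   0.        ,   1.        ]]), 'dist_coeffs': array([-0.14466035,  0.        ,  0.        ,  0.        ,  0.        ]), 'origin': array([0.3079687 , 0.02319229, 1.36026785]), 'rotation': array([  7.85022973,   0.94569224, -89.62477291])}
scene {'intrinsics': array([[484.96035078,   0.        , 279.10610271],
       [  0.        , 484.96035078, 208.26183785],
       [  0.        ,   0.        ,   1.        ]]), 'dist_coeffs': array([-0.06987077,  0.        ,  0.        ,  0.        ,  0.        ]), 'origin': array([ 0.26537158, -0.90471336,  0.82987376]), 'rotation': array([ 52.19978676,   0.09561094, -12.26009667])}
{'t': 0.1, 'joints': array([-6.91897390e+01,  1.72131646e+01,  8.71752682e+01, -4.72892475e-04,
        7.56705555e+01, -3.81561317e+00]), 'joint_vel': array([ 0.02814368, -0.02355444, -0.11635425,  0.07863331, -0.02328074,
        0.03039004]), 'effort': array([ 2.40799767e-03, -5.44378066e+01, -3.62367439e+01,  5.83679639e-05,
        3.07599999e-03,  8.99700649e-05]), 'position': array([ 0.22911401, -0.49980778,  0.24948205]), 'tcp_rot': array([-1.79941112e+02, -3.46838110e-03,  2.46259896e+01]), 'contact_force': array([-0.21829025,  0.38093876,  0.28925669]), 'ft_torque': array([-0.01767147, -0.03450781, -0.02206444]), 'finger_force': 0.0, 'grip_width': 0.08564809826491451}
```

View pics/top0.png

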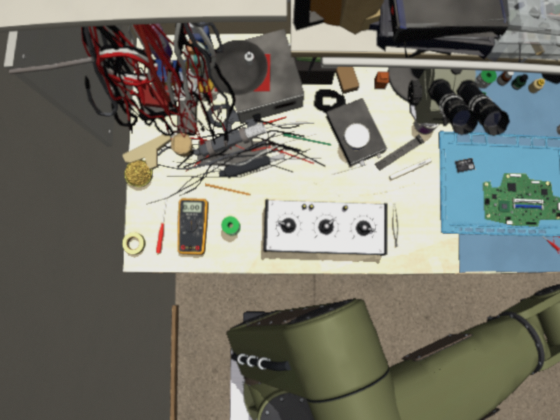

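View pics/scene0.png

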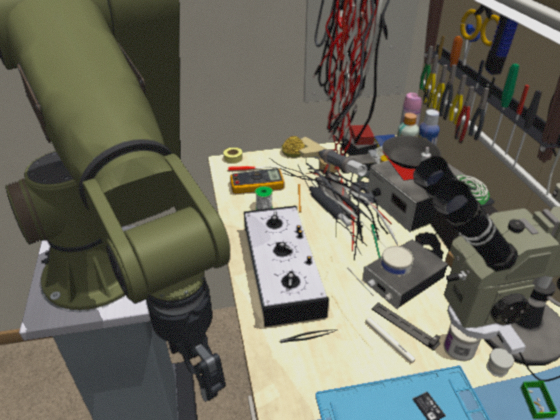

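The top view shows the box at about columns 263–387 and rows 200–255, with knobs near (288,226), (326,227) and (364,228). The multimeter is at (193,226), the spool at (231,226) and the tweezers at (395,225). The scene view agrees. Next I'll measure the box pose and the pointers.

```bash
cat > h.py <<'E'
import numpy as np, cv2
from scipy.spatial.transform import Rotation as R
from cell import bot, imaging
def cam(n):
    p=imaging.camera_params(n); return p["intrinsics"],p["dist_coeffs"],np.array(p["origin"]),R.from_euler("xyz",p["rotation"],degrees=True).as_matrix()
def pix2plane(n,uv,z):
    K,d,o,Rm=cam(n)
    q=cv2.undistortPoints(np.array(uv,float).reshape(-1,1,2),K,d).reshape(-1,2)
    r=np.c_[q[:,0],-q[:,1],-np.ones(len(q))]@Rm.T
    return o+r*((z-o[2])/r[:,2])[:,None]
def proj(n,P):
    K,d,o,Rm=cam(n)
    c=(np.atleast_2d(P)-o)@Rm*[1,-1,-1]
    return cv2.projectPoints(c,np.zeros(3),np.zeros(3),K,d)[0].reshape(-1,2)
def ortho(n,x0,x1,y0,y1,z,s):  # rows: x falling, cols: y falling, s px/m
    im=imaging.read_camera(n)
    X,Y=np.meshgrid(np.arange(x1,x0,-1/s),np.arange(y1,y0,-1/s),indexing="ij")
    uv=proj(n,np.c_[X.ravel(),Y.ravel(),np.full(X.size,z)]).astype(np.float32)
    return cv2.remap(im,uv[:,0].reshape(X.shape),uv[:,1].reshape(X.shape),cv2.INTER_CUBIC)
E
python3 - <<'E'
from h import *
im=imaging.read_camera("top"); hsv=cv2.cvtColor(im,cv2.COLOR_RGB2HSV)
m=((hsv[...,1]<28)&(hsv[...,2]>150)).astype(np.uint8)
m[:190]=0;m[262:]=0;m[:,:255]=0;m[:,:][:,395:]=0
m=cv2.morphologyEx(m,cv2.MORPH_OPEN,np.ones((3,3),np.uint8))
c=max(cv2.findContours(m,0,2)[0],key=cv2.contourArea)
w=pix2plane("top",c.reshape(-1,2),0.066)[:,:2]
r=cv2.minAreaRect((w*1000).astype(np.float32)); print("panel",r, cv2.boundingRect(c))
c0=np.array(r[0])/1000
# knob blobs
for n in("top","scene"):
    print(n,pix2plane(n,[[288,226],[326,227],[364,228]] if n=="top" else [[274,222],[283,249],[291,281]],0.08).round(3).tolist())
x,y=c0
o=ortho("top",x-.085,x+.085,y-.18,y+.18,0.08,2100)
cv2.imwrite("pics/o1.png",o[:,:,::-1]); print(o.shape)
o=ortho("scene",x-.085,x+.085,y-.18,y+.18,0.08,2100)
cv2.imwrite("pics/o2.png",o[:,:,::-1])
E
```

```text
panel ((459.0859680175781, -111.89982604980469), (169.53439331054688, 342.77447509765625), 0.3782515525817871) (267, 190, 128, 64)
top [[0.445, 0.004, 0.08], [0.443, -0.096, 0.08], [0.44, -0.197, 0.08]]
scene [[0.446, -0.01, 0.08], [0.446, -0.11, 0.08], [0.441, -0.211, 0.08]]
(358, 756, 3)
```

View pics/o1.png

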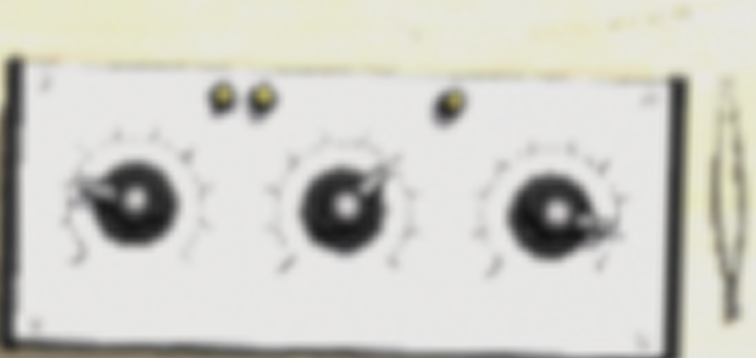

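View pics/o2.png

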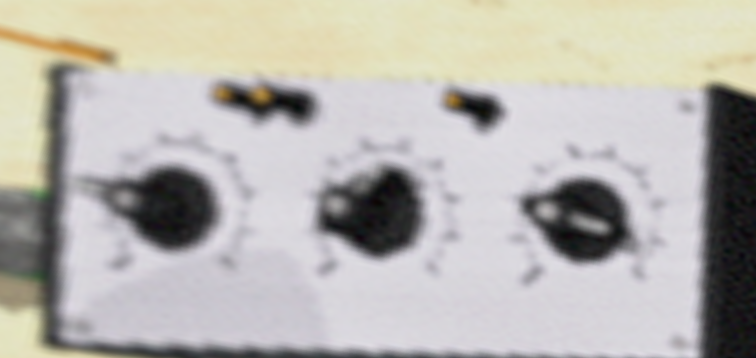

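Both rectified views agree. The hundreds pointer is about 75° anticlockwise of back, which is position 2. The tens pointer is about 45° clockwise (position 6), and the units pointer about 105° clockwise (position 8). Next I'll refine the axis positions from the skirt circles, using both cameras.

```bash
python3 - <<'E'
from h import *
for n in("top","scene"):
    x0,x1,y0,y1=.37,.53,-.28,.07; s=2000
    o=ortho(n,x0,x1,y0,y1,.070,s); g=cv2.cvtColor(o,cv2.COLOR_RGB2GRAY)
    m=(g<110).astype(np.uint8)
    m=cv2.morphologyEx(m,cv2.MORPH_CLOSE,np.ones((15,15),np.uint8))
    ctr=[]
    for yk in(0.0,-.1,-.2):
        k=m.copy(); cx=int((y1-yk)*s); k[:,:max(cx-90,0)]=0;k[:,cx+90:]=0; k[:80]=0; k[250:]=0
        d=cv2.distanceTransform(k,cv2.DIST_L2,5)
        yy,xx=np.where(d>d.max()-1); ctr.append((x1-yy.mean()/s,y1-xx.mean()/s,d.max()/s))
    ctr=np.array(ctr); print(n,ctr.round(4).tolist(),"yaw",np.degrees(np.arctan2(-(ctr[0]-ctr[2])[0],(ctr[0]-ctr[2])[1])), "span",np.hypot(*(ctr[0]-ctr[2])[:2]))
    # white panel
    mx=o.max(2).astype(int);mn=o.min(2).astype(int)
    w=((mx-mn<14)&(mn>150)).astype(np.uint8); w=cv2.morphologyEx(w,cv2.MORPH_OPEN,np.ones((9,9)))
    c=max(cv2.findContours(w,0,2)[0],key=cv2.contourArea); r=cv2.minAreaRect(c); print(" panel(z.07)",x1-r[0][1]/s,y1-r[0][0]/s,np.array(r[1])/s,r[2])
E
```

```text
top [[0.4381, 0.0052, 0.009], [0.4349, -0.0948, 0.009], [0.4381, -0.1879, 0.009]] yaw 0.003974917056251696 span 0.1930491076074245
 panel(z.07) 0.44473828125000003 -0.0956314697265625 [0.31116776 0.13364087] 1.556567668914795
scene [[0.4475, -0.002, 0.0189], [0.4434, -0.1024, 0.0176], [0.4416, -0.2008, 0.0193]] yaw -1.7023912483727217 span 0.19890597471383184
 panel(z.07) 0.4438416137695313 -0.10341741943359375 [0.30869324 0.13198935] 1.7950067520141602
```

Request:
step_arm --gripper '[0, 0, 0, 0, 0, 0, 0, 0]' --pt "0 0 0" --pt "0 0 0" --pt "0 0 0" --pt "0 0 0" --pt "0 0 0" --pt "0 0 0" --pt "0 0 0" --pt "0 0 0" --spin '[0, 0, 0, 0, 0, 0, 0, 0]'

```text
t: 1.35
position: [0.2292, -0.5, 0.25]
tcp_rot: [180.0, 0.0, 24.6]
contact_force: [0.2, 1.1, 0.6]
grip_width: -0.0002
finger_force: 0.0
```

Request:
step_arm --gripper '[0, 0, 0, 0, 0, 0, 0, 0, 0, 0, 0, 0]' --pt "0.035 -0.024 0" --pt "0.035 -0.024 0" --pt "0.035 -0.024 0" --pt "0.035 -0.024 0" --pt "0.035 -0.024 0" --pt "0.035 -0.024 0" --pt "0.035 -0.024 0" --pt "0.035 -0.024 0" --pt "0.035 -0.024 0" --pt "0.035 -0.024 0" --pt "0 0 0" --pt "0 0 0" --spin '[0, 0, 0, 0, 0, 0, 0, 0, 0, -6, -6, -6.7]'

```text
t: 2.85
position: [0.4475, -0.1354, 0.25]
tcp_rot: [180.0, 0.0, 43.6]
contact_force: [-0.9, -0.1, 0.8]
grip_width: 0.0
finger_force: 0.0
```

Request:
step_arm --gripper '[0, 0, 0, 0, 0, 0]' --pt "0 0 0.04" --pt "0 0 0.04" --pt "0 0 0.03" --pt "0 0 0.015" --pt "0 0 0" --pt "0 0 0" --spin '[0, 0, 0, 0, 0, 0]'

```text
t: 3.6
position: [0.4479, -0.1362, 0.1261]
tcp_rot: [179.9, -0.0, 43.3]
contact_force: [0.3, 0.0, 0.1]
grip_width: 0.0001
finger_force: 0.0
```

```bash
python3 - <<'E'
from h import *
s=bot.observe(); print(s["position"],s["tcp_rot"])
a=imaging.read_camera("top")[150:290,230:430]; b=imaging.read_camera("scene")[150:330,210:370]
p=np.array(s["position"])-[0,0,.019]
print(proj("top",p),proj("scene",p), proj("scene",[.4447,-.0975,.087]))
cv2.imwrite("pics/t1.png",np.hstack([cv2.resize(a,(0,0),fx=2.2,fy=3,interpolation=2),cv2.resize(b,(350,420),interpolation=2)])[:,:,::-1])
E
```

```text
[ 0.44788505 -0.13615927  0.12608782] [ 1.79913453e+02 -4.37549662e-02  4.33236592e+01]
[[342.42389033 223.90028849]] [[286.53564652 247.79491348]] [[281.3215331  243.31820563]]
```

View pics/t1.png

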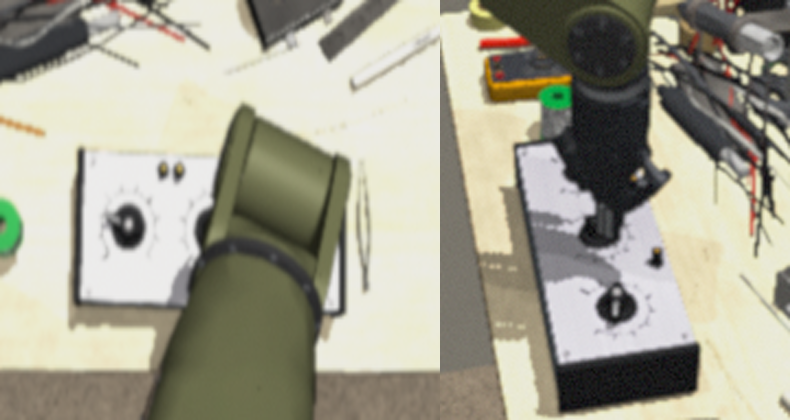

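The scene crop puts the closed fingertips at about (283,251), close to the predicted (286,248), on the clockwise side of the tens knob. I'll descend gently.

Request:
step_arm --gripper '[0, 0, 0, 0, 0, 0]' --pt "0 0 0.008" --pt "0 0 0.008" --pt "0 0 0.007" --pt "0 0 0.004" --pt "0 0 0.003" --pt "0 0 0" --spin '[0, 0, 0, 0, 0, 0]'

```text
t: 4.45
position: [0.4473, -0.1359, 0.0948]
tcp_rot: [-180.0, 0.0, 43.3]
contact_force: [0.3, 1.0, 0.1]
grip_width: -0.0004
finger_force: 0.0
```

Request:
step_arm --gripper '[0, 0, 0, 0, 0, 0]' --pt "0.003 0 0" --pt "0.003 0 0" --pt "0.001 0 0" --pt "0.001 0 0" --pt "0.001 0 0" --pt "0 0 0" --spin '[0, 0, 0, 0, 0, 0]'

```text
t: 5.2
position: [0.4539, -0.1297, 0.095]
tcp_rot: [-180.0, 0.0, 43.3]
contact_force: [0.7, -0.1, -0.1]
grip_width: -0.0001
finger_force: 0.0
```

Request:
step_arm --gripper '[0, 0, 0]' --pt "0.0027 0.0012 0" --pt "0.0027 0.0012 0" --pt "0 0 0" --spin '[-5, -5, 0]'

```text
t: 5.58
position: [0.4593, -0.1277, 0.0949]
tcp_rot: [-180.0, 0.0, 53.3]
contact_force: [-1.2, -1.9, 0.4]
grip_width: 0.0
finger_force: 0.8
```

Request:
step_arm --gripper '[0, 0, 0, 0, 0, 0, 0, 0, 0, 0, 0, 0]' --pt "0.0027 0.0012 0" --pt "0.0027 0.0012 0" --pt "0.0027 0.0012 0" --pt "0.0027 0.0012 0" --pt "0.0027 0.0012 0" --pt "0.0027 0.0012 0" --pt "0.0027 0.0012 0" --pt "0.0027 0.0012 0" --pt "0.0027 0.0012 0" --pt "0.0027 0.0012 0" --pt "0.0027 0.0012 0" --pt "0 0 0" --spin '[-5, -5, -5, -5, -5, -5, -5, -5, -5, -5, -5, 0]'

```text
t: 7.08
position: [0.4776, -0.1022, 0.095]
tcp_rot: [180.0, 0.0, 108.2]
contact_force: [-1.0, -0.2, -0.5]
grip_width: -0.0
finger_force: 0.6
```

Request:
step_arm --gripper '[0, 0, 0, 0]' --pt "0.0026 0.0012 0" --pt "0.0026 0.0012 0" --pt "0.0026 0.0012 0" --pt "0 0 0" --spin '[-5, -5, -5, 0]'

```text
t: 7.58
position: [0.4778, -0.0936, 0.095]
tcp_rot: [180.0, -0.0, 123.1]
contact_force: [0.2, 1.0, 0.4]
grip_width: -0.0001
finger_force: 0.0
```

Request:
step_arm --gripper '[0, 0, 0, 0, 0, 0, 0, 0, 0, 0, 0, 0]' --pt "-0.005 0 0" --pt "-0.005 0 0" --pt "0 0 -0.03" --pt "0 0 -0.03" --pt "0 0 0" --pt "0 0 0" --pt "0 0 0" --pt "0 0 0" --pt "0.0297 0.04 0" --pt "0.0297 0.04 0" --pt "0.0297 0.04 0" --pt "0 0 0" --spin '[0, 0, 0, 0, -10, -10, -10, -10.2, 0, 0, 0, 0]'

```text
t: 9.07
position: [0.4312, 0.0403, 0.1552]
tcp_rot: [180.0, -0.0, 163.6]
contact_force: [1.0, -0.4, 0.0]
grip_width: -0.0001
finger_force: 0.0
```

```bash
python3 - <<'E'
from h import *
a=imaging.read_camera("top")[180:270,240:400]; b=imaging.read_camera("scene")[190:330,230:350]
cv2.imwrite("pics/t2.png",np.hstack([cv2.resize(a,(440,420),interpolation=2),cv2.resize(b,(360,420),interpolation=2)])[:,:,::-1])
E
```

```text
(no output)
```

View pics/t2.png

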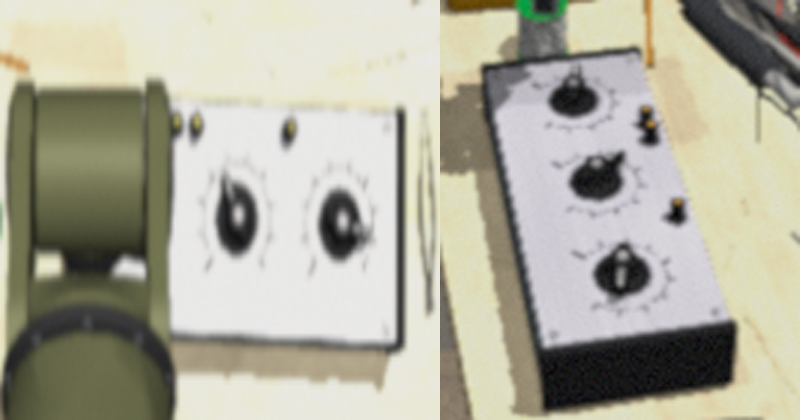

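In the picture the hand is clear of the tens knob. Its pointer looks to be between 30° and 45° to the left of back, so I'll measure it numerically, along with the hundreds pointer.

```bash
cat > ang.py <<'E'
from h import *
import sys
def pos(n,axes):
    s=2000
    for k,(ax,ay) in axes.items():
        o=cv2.cvtColor(ortho(n,ax-.05,ax+.05,ay-.05,ay+.05,.079,s),cv2.COLOR_RGB2GRAY).astype(float)
        th=np.arange(-200,200,3); v=[]
        for t in th:
            rr=np.arange(.0235,.0275,.0005); a=np.radians(t)
            r=((0.05-rr*np.cos(a))*s).astype(int); c=((0.05-rr*np.sin(a))*s).astype(int); v.append(o[r,c].mean())
        v=np.array(v); w=np.clip(np.median(v)-25-v,0,None)
        i=np.argsort(v)[:6]
        print(n,k,[(int(th[j]),int(v[j]),round((133.3-th[j])/30,1)) for j in i])
A={"h":(.4477,.0025),"t":(.4447,-.0975),"u":(.4417,-.1975)}
for n in sys.argv[1:]: pos(n,A)
E
python3 ang.py top scene
```

```text
top h [(-155, 36, np.float64(9.6)), (148, 38, np.float64(-0.5)), (145, 39, np.float64(-0.4)), (-152, 39, np.float64(9.5)), (-158, 41, np.float64(9.7)), (151, 42, np.float64(-0.6))]
top t [(37, 122, np.float64(3.2)), (34, 126, np.float64(3.3)), (40, 131, np.float64(3.1)), (31, 137, np.float64(3.4)), (28, 151, np.float64(3.5)), (43, 152, np.float64(3.0))]
top u [(-110, 133, np.float64(8.1)), (-107, 136, np.float64(8.0)), (-113, 140, np.float64(8.2)), (-104, 145, np.float64(7.9)), (-116, 153, np.float64(8.3)), (-101, 156, np.float64(7.8))]
scene h [(-113, 24, np.float64(8.2)), (-116, 24, np.float64(8.3)), (-110, 27, np.float64(8.1)), (-119, 27, np.float64(8.4)), (-71, 29, np.float64(6.8)), (-107, 31, np.float64(8.0))]
scene t [(-128, 30, np.float64(8.7)), (-131, 30, np.float64(8.8)), (-134, 32, np.float64(8.9)), (-125, 34, np.float64(8.6)), (-74, 35, np.float64(6.9)), (-122, 35, np.float64(8.5))]
scene u [(-119, 27, np.float64(8.4)), (-92, 28, np.float64(7.5)), (-116, 29, np.float64(8.3)), (-122, 31, np.float64(8.5)), (-95, 31, np.float64(7.6)), (-128, 31, np.float64(8.7))]
```

The top view gives tens at position 3 and units unchanged at 8. Next I'll lower the hand for the hundreds knob, close up on the pointer and start pushing.

Request:
step_arm --gripper '[0, 0, 0, 0, 0, 0, 0, 0, 0, 0]' --pt "0 -0.001 0.02" --pt "0 0 0.02" --pt "0 0 0.01" --pt "0 0 0.006" --pt "0 0 0.004" --pt "-0.004 0 0" --pt "-0.003 0 0" --pt "-0.002 0 0" --pt "-0.0015 0 0" --pt "0 0 0" --spin '[0, 0, 0, 0, 0, 0, 0, 0, 0, 0]'

```text
t: 10.72
position: [0.4416, 0.0345, 0.095]
tcp_rot: [180.0, -0.0, 163.5]
contact_force: [-2.5, 0.7, 1.2]
grip_width: 0.0002
finger_force: 1.0
```

Request:
step_arm --gripper '[0, 0, 0]' --pt "-0.0027 0.0012 0" --pt "-0.0027 0.0012 0" --pt "0 0 0" --spin '[5, 5, 0]'

```text
t: 11.1
position: [0.4477, 0.0349, 0.095]
tcp_rot: [180.0, 0.0, 153.6]
contact_force: [0.6, 0.9, 0.1]
grip_width: -0.0002
finger_force: 0.0
```

Request:
step_arm --gripper '[0, 0, 0, 0, 0, 0, 0, 0, 0, 0, 0, 0]' --pt "-0.0027 0.0012 0" --pt "-0.0027 0.0012 0" --pt "-0.0027 0.0012 0" --pt "-0.0027 0.0012 0" --pt "-0.0027 0.0012 0" --pt "-0.0027 0.0012 0" --pt "-0.0027 0.0012 0" --pt "-0.0027 0.0012 0" --pt "-0.0027 0.0012 0" --pt "-0.0027 0.0012 0" --pt "-0.0027 0.0012 0" --pt "0 0 0" --spin '[5, 5, 5, 5, 5, 5, 5, 5, 5, 5, 5, 0]'

```text
t: 12.6
position: [0.4752, 0.0205, 0.0949]
tcp_rot: [-180.0, -0.0, 98.6]
contact_force: [-0.9, 0.9, 0.1]
grip_width: -0.0003
finger_force: 0.4
```

Request:
step_arm --gripper '[0, 0, 0, 0, 0, 0]' --pt "-0.0026 0.0013 0" --pt "-0.0026 0.0013 0" --pt "-0.0026 0.0013 0" --pt "-0.0026 0.0013 0" --pt "-0.0026 0.0013 0" --pt "0 0 0" --spin '[5, 5, 5, 5, 5, 0]'

```text
t: 13.35
position: [0.4813, 0.0075, 0.095]
tcp_rot: [180.0, -0.0, 73.7]
contact_force: [0.6, 2.6, -0.9]
grip_width: -0.0001
finger_force: 0.8
```

Request:
step_arm --gripper '[0, 0]' --pt "-0.0026 0.0013 0" --pt "0 0 0" --spin '[5, 0]'

```text
t: 13.6
position: [0.4819, 0.0047, 0.095]
tcp_rot: [180.0, -0.0, 68.7]
contact_force: [-0.1, 1.1, -1.0]
grip_width: -0.0001
finger_force: 0.7
```

Request:
step_arm --gripper '[0, 0]' --pt "-0.0026 0.0013 0" --pt "0 0 0" --spin '[5, 0]'

```text
t: 13.85
position: [0.4822, 0.0017, 0.095]
tcp_rot: [180.0, 0.0, 63.7]
contact_force: [-0.2, 0.7, -0.3]
grip_width: -0.0002
finger_force: 0.3
```

Request:
step_arm --gripper '[0, 0]' --pt "-0.0013 0.0006 0" --pt "0 0 0" --spin '[2.5, 0]'

```text
t: 14.1
position: [0.4822, 0.0003, 0.095]
tcp_rot: [180.0, 0.0, 61.2]
contact_force: [0.5, 0.4, 0.5]
grip_width: 0.0002
finger_force: 0.2
```

Request:
step_arm --gripper '[0, 0, 0, 0, 0, 0, 0, 0]' --pt "-0.0013 0.0006 0" --pt "0 0 0" --pt "0.005 0 0" --pt "0.005 0 0" --pt "0 0 -0.04" --pt "0 0 -0.05" --pt "0 0 -0.05" --pt "0 0 -0.01" --spin '[2.5, 0, 0, 0, 0, 0, 0, 0]'

```text
t: 15.1
position: [0.4882, 0.0077, 0.2482]
tcp_rot: [179.7, -0.1, 58.6]
contact_force: [-0.4, -0.3, 0.2]
grip_width: -0.0003
finger_force: 0.0
```

Request:
step_arm --gripper '[0, 0, 0, 0, 0, 0, 0, 0, 0, 0, 0, 0]' --pt "-0.042 0.005 0" --pt "-0.042 0.005 0" --pt "-0.042 0.005 0" --pt "-0.042 0.005 0" --pt "-0.042 0.005 0" --pt "-0.042 0.005 0" --pt "-0.042 0.005 0" --pt "-0.042 0.005 0" --pt "-0.042 0.005 0" --pt "-0.042 0.005 0" --pt "-0.042 0.005 0" --pt "0 0 0" --spin '[0, 0, 0, 0, 0, 0, 0, 0, 0, 0, 0, 0]'

```text
t: 16.6
position: [0.2919, -0.4168, 0.2437]
tcp_rot: [-179.9, -0.0, 58.4]
contact_force: [-0.2, 0.4, -0.2]
grip_width: -0.0003
finger_force: 0.0
```

```bash
python3 ang.py top; python3 - <<'E'
from h import *
cv2.imwrite("pics/o3.png",ortho("top",.3597,.5297,-.2775,.0825,0.08,2100)[:,:,::-1])
E
```

```text
top h [(-32, 156, np.float64(5.5)), (-29, 156, np.float64(5.4)), (-35, 158, np.float64(5.6)), (-26, 161, np.float64(5.3)), (-38, 166, np.float64(5.7)), (-23, 175, np.float64(5.2))]
top t [(37, 119, np.float64(3.2)), (34, 123, np.float64(3.3)), (40, 128, np.float64(3.1)), (31, 135, np.float64(3.4)), (43, 149, np.float64(3.0)), (28, 149, np.float64(3.5))]
top u [(-110, 131, np.float64(8.1)), (-107, 134, np.float64(8.0)), (-113, 138, np.float64(8.2)), (-104, 142, np.float64(7.9)), (-116, 150, np.float64(8.3)), (-101, 153, np.float64(7.8))]
```

View pics/o3.png

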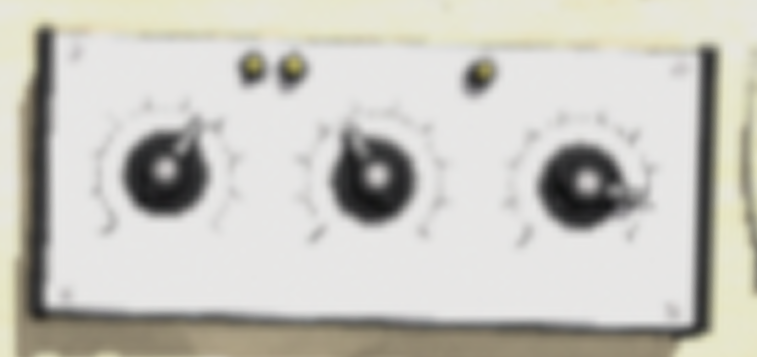

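The picture shows both set pointers somewhat off the marks: hundreds about 31° right of back (between marks 5 and 6) and tens about 27–36° left. I'll take one averaged close-up with the mark positions computed.

```bash
python3 - <<'E'
from h import *
tiles=[]
A={"h":(.4477,.0025),"t":(.4447,-.0975)}
for n in("top","scene"):
    im=np.mean([imaging.read_camera(n).astype(float) for _ in range(6)],0).clip(0,255).astype(np.uint8)
    for k,(ax,ay) in A.items():
        s=5000;X,Y=np.meshgrid(np.arange(ax+.04,ax-.04,-1/s),np.arange(ay+.04,ay-.04,-1/s),indexing="ij")
        uv=proj(n,np.c_[X.ravel(),Y.ravel(),np.full(X.size,.079)]).astype(np.float32)
        o=cv2.remap(im,uv[:,0].reshape(X.shape),uv[:,1].reshape(X.shape),cv2.INTER_CUBIC)[:300]
        o=np.ascontiguousarray(o[:,:400])
        tiles.append(o)
g=np.vstack([np.hstack(tiles[:2]),np.hstack(tiles[2:])]); print(g.shape); cv2.imwrite("pics/z.png",g[:,:,::-1])
E
```

```text
(600, 800, 3)
```

View pics/z.png

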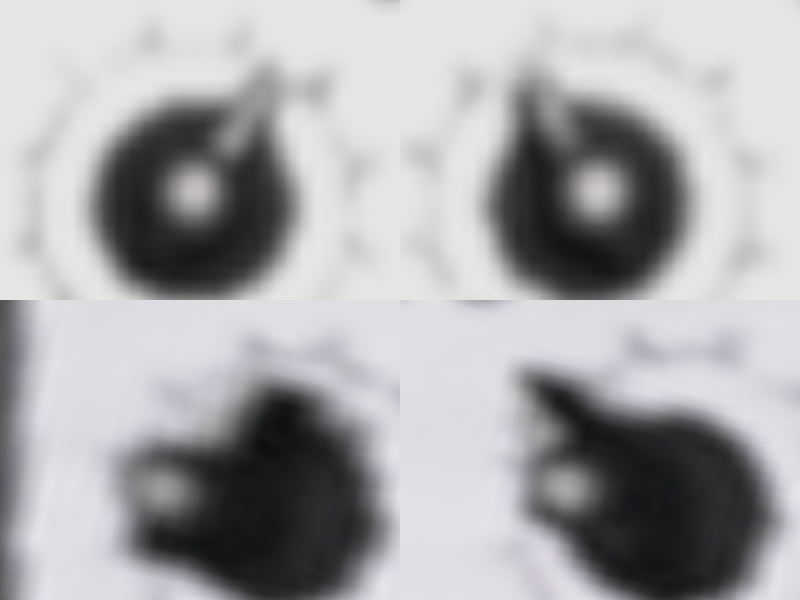

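The close-up shows the hundreds line running (228,148)→(262,90), about 31° right, between mark 5 at (238,38) and mark 6 at (318,85). The tens line runs (570,140)→(530,75), about 32° left, short of mark 3 at (470,88). Both pointers hang by friction near the half click, where I stopped, so each needs pushing further until it seats. I'll go back to tens first.

Request:
step_arm --gripper '[0, 0, 0, 0, 0, 0, 0, 0, 0, 0]' --pt "0.041 0 0" --pt "0.041 0 0" --pt "0.041 0 0" --pt "0.041 0 0" --pt "0.041 0 0" --pt "0.041 0 0" --pt "0.041 0 0" --pt "0.041 0 0" --pt "0.041 -0.003 0" --pt "0 0 0" --spin '[0, 0, 0, 0, 0, 0, 0, 0, 0, 0]'

```text
t: 18.65
position: [0.4837, -0.0973, 0.2449]
tcp_rot: [-180.0, -0.0, 58.7]
contact_force: [0.2, 0.1, 0.5]
grip_width: -0.0001
finger_force: 0.0
```

Request:
step_arm --gripper '[0, 0, 0, 0, 0, 0, 0, 0, 0, 0]' --pt "0 0 0.01" --pt "0 0 0.01" --pt "0 0 0.01" --pt "0 0 0.01" --pt "0 0 0.02" --pt "0 0 0.02" --pt "0 0 0.02" --pt "0 0 0.02" --pt "0 0 0" --pt "0 0 0" --spin '[-9.2, -9.2, -9.2, -9.2, -9.2, -9.2, -9.4, 0, 0, 0]'

```text
t: 19.9
position: [0.4833, -0.0995, 0.1258]
tcp_rot: [180.0, 0.0, 123.1]
contact_force: [0.3, 0.4, -0.3]
grip_width: -0.0
finger_force: 0.0
```

Request:
step_arm --gripper '[0, 0, 0, 0, 0, 0, 0, 0, 0, 0]' --pt "-0.001 -0.001 0.01" --pt "0 0 0.01" --pt "0 0 0.007" --pt "0 0 0.004" --pt "0 0 0" --pt "0.003 0 0" --pt "0.003 0 0" --pt "0.0015 0 0" --pt "0 0 0" --pt "0 0 0" --spin '[0, 0, 0, 0, 0, 0, 0, 0, 0, 0]'

```text
t: 21.15
position: [0.4787, -0.0942, 0.094]
tcp_rot: [180.0, 0.0, 123.1]
contact_force: [0.5, -0.3, -0.4]
grip_width: -0.0001
finger_force: 0.0
```

Request:
step_arm --gripper '[0, 0, 0, 0]' --pt "0.0013 0.0006 0" --pt "0.0013 0.0006 0" --pt "0.0013 0.0006 0" --pt "0 0 0" --spin '[-2.5, -2.5, -2.5, 0]'

```text
t: 21.65
position: [0.4779, -0.09, 0.094]
tcp_rot: [-180.0, -0.0, 130.6]
contact_force: [-0.3, -0.3, -0.1]
grip_width: -0.0
finger_force: 0.0
```

Request:
step_arm --gripper '[0, 0, 0, 0]' --pt "0.0013 0.0006 0" --pt "0.0013 0.0006 0" --pt "0 0 0" --pt "0 0 0" --spin '[-2.5, -2.5, 0, 0]'

```text
t: 22.15
position: [0.477, -0.0873, 0.094]
tcp_rot: [180.0, 0.0, 135.5]
contact_force: [-0.1, 0.2, 0.1]
grip_width: 0.0002
finger_force: 0.0
```

```bash
python3 - <<'E'
from h import *
f=[]
for _ in range(8):
    imaging.read_camera("scene"); s=bot.observe(); f.append(np.r_[s["contact_force"],s["finger_force"]])
print(np.mean(f,0).round(2), np.std(f,0).round(2), s["position"])
E
```

```text
[-0.01  0.04 -0.12  0.  ] [0.34 0.5  0.58 0.  ] [ 0.47701886 -0.08726903  0.09399991]
```

Request:
step_arm --gripper '[0, 0, 0, 0, 0, 0, 0, 0, 0, 0, 0, 0]' --pt "-0.005 0 0" --pt "-0.005 0 0" --pt "0 0 -0.03" --pt "0 0 -0.03" --pt "0.037 0.0385 0" --pt "0.037 0.0385 0" --pt "0 0 0" --pt "0 0 0" --pt "0 0 0" --pt "0 0 0" --pt "0 0 0" --pt "0 0 0" --spin '[0, 0, 0, 0, 0, 10.1, 10.1, 10.1, 10.1, 10.1, 10.1, 9.9]'

```text
t: 24.05
position: [0.4854, 0.0103, 0.154]
tcp_rot: [180.0, -0.0, 65.2]
contact_force: [0.9, 0.4, -0.1]
grip_width: -0.0003
finger_force: 0.0
```

```bash
python3 ang.py top; python3 - <<'E'
from h import *
tiles=[]
for n in("top","scene"):
    im=np.mean([imaging.read_camera(n).astype(float) for _ in range(6)],0).clip(0,255).astype(np.uint8)
    ax,ay,s=.4447,-.0975,5000;X,Y=np.meshgrid(np.arange(ax+.04,ax-.04,-1/s),np.arange(ay+.04,ay-.04,-1/s),indexing="ij")
    uv=proj(n,np.c_[X.ravel(),Y.ravel(),np.full(X.size,.083)]).astype(np.float32)
    tiles.append(cv2.remap(im,uv[:,0].reshape(X.shape),uv[:,1].reshape(X.shape),cv2.INTER_CUBIC)[:400,:400])
g=np.hstack(tiles)
cv2.imwrite("pics/z2.png",g[:,:,::-1])
E
```

```text
top h [(-74, 47, np.float64(6.9)), (-77, 47, np.float64(7.0)), (64, 47, np.float64(2.3)), (61, 47, np.float64(2.4)), (-71, 49, np.float64(6.8)), (58, 49, np.float64(2.5))]
top t [(52, 127, np.float64(2.7)), (49, 128, np.float64(2.8)), (55, 133, np.float64(2.6)), (46, 139, np.float64(2.9)), (58, 143, np.float64(2.5)), (43, 149, np.float64(3.0))]
top u [(-110, 135, np.float64(8.1)), (-107, 138, np.float64(8.0)), (-113, 143, np.float64(8.2)), (-104, 147, np.float64(7.9)), (-116, 155, np.float64(8.3)), (-101, 159, np.float64(7.8))]
```

View pics/z2.png

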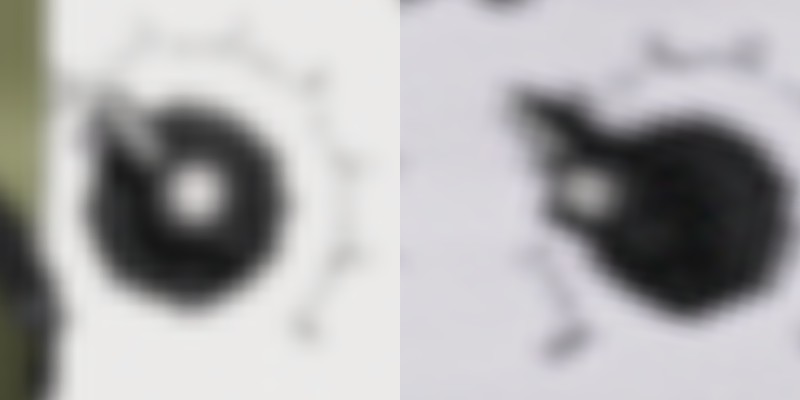

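The averaged view puts the tens pointer tip at (97,92) against the hub at (197,190), about 45° left and on mark 3, so it is seated. Now the same for hundreds.

Request:
step_arm --gripper '[0, 0, 0, 0, 0, 0, 0, 0, 0, 0]' --pt "0.001 -0.001 0.02" --pt "0 0 0.02" --pt "0 0 0.01" --pt "0 0 0.006" --pt "0 0 0.003" --pt "-0.003 0 0" --pt "-0.003 0 0" --pt "-0.001 0 0" --pt "0 0 0" --pt "0 0 0" --spin '[0, 0, 0, 0, 0, 0, 0, 0, 0, 0]'

```text
t: 26.05
position: [0.4818, 0.0054, 0.095]
tcp_rot: [180.0, -0.0, 65.5]
contact_force: [0.3, 0.4, -0.1]
grip_width: -0.0
finger_force: 0.0
```

Request:
step_arm --gripper '[0, 0, 0, 0, 0, 0, 0]' --pt "-0.0013 0.0006 0" --pt "-0.0013 0.0006 0" --pt "-0.0013 0.0006 0" --pt "-0.0013 0.0006 0" --pt "-0.0013 0.0006 0" --pt "-0.0013 0.0006 0" --pt "0 0 0" --spin '[2.5, 2.5, 2.5, 2.5, 2.5, 2.5, 0]'

```text
t: 26.92
position: [0.4809, -0.0031, 0.095]
tcp_rot: [180.0, -0.0, 50.5]
contact_force: [-0.5, -0.6, -0.1]
grip_width: 0.0001
finger_force: 0.0
```

Request:
step_arm --gripper '[0, 0, 0]' --pt "-0.0025 0.0006 0" --pt "0 0 0" --pt "0 0 0" --spin '[2.5, 0, 0]'

```text
t: 27.3
position: [0.4798, -0.0053, 0.095]
tcp_rot: [-180.0, -0.0, 48.1]
contact_force: [0.1, -0.9, -0.4]
grip_width: -0.0001
finger_force: 0.0
```

Request:
step_arm --gripper '[0, 0, 0, 0, 0, 0]' --pt "0.005 0 0" --pt "0.005 0 0" --pt "0 0 -0.04" --pt "0 0 -0.05" --pt "0 0 -0.05" --pt "0 0 -0.01" --spin '[0, 0, 0, 0, 0, 0]'

```text
t: 28.05
position: [0.4875, 0.0022, 0.2482]
tcp_rot: [179.8, -0.2, 48.0]
contact_force: [-1.4, 1.1, -0.7]
grip_width: 0.0001
finger_force: 0.0
```

Request:
step_arm --gripper '[0, 0, 0, 0, 0, 0, 0, 0, 0, 0, 0, 0]' --pt "-0.042 0.012 0" --pt "-0.042 0.012 0" --pt "-0.042 0.012 0" --pt "-0.042 0.012 0" --pt "-0.042 0.012 0" --pt "-0.042 0.012 0" --pt "-0.042 0.012 0" --pt "-0.042 0.012 0" --pt "-0.042 0.012 0" --pt "-0.042 0.012 0" --pt "-0.042 0.012 0" --pt "0 0 0" --spin '[0, 0, 0, 0, 0, 0, 0, 0, 0, 0, 0, 0]'

```text
t: 29.55
position: [0.2744, -0.4312, 0.2436]
tcp_rot: [-179.9, -0.0, 47.9]
contact_force: [1.0, 0.2, 0.0]
grip_width: -0.0001
finger_force: 0.0
```

```bash
python3 ang.py top; python3 - <<'E'
from h import *
tiles=[]
im=np.mean([imaging.read_camera("top").astype(float) for _ in range(6)],0).clip(0,255).astype(np.uint8)
for ax,ay in((.4477,.0025),(.4447,-.0975)):
    s=5000;X,Y=np.meshgrid(np.arange(ax+.04,ax-.04,-1/s),np.arange(ay+.04,ay-.04,-1/s),indexing="ij")
    uv=proj("top",np.c_[X.ravel(),Y.ravel(),np.full(X.size,.083)]).astype(np.float32)
    tiles.append(cv2.remap(im,uv[:,0].reshape(X.shape),uv[:,1].reshape(X.shape),cv2.INTER_CUBIC)[:400,:400])
cv2.imwrite("pics/z3.png",np.hstack(tiles)[:,:,::-1])
E
```

```text
top h [(-47, 127, np.float64(6.0)), (-44, 127, np.float64(5.9)), (-50, 136, np.float64(6.1)), (-41, 137, np.float64(5.8)), (-38, 155, np.float64(5.7)), (-53, 156, np.float64(6.2))]
top t [(52, 122, np.float64(2.7)), (49, 123, np.float64(2.8)), (55, 128, np.float64(2.6)), (46, 133, np.float64(2.9)), (58, 138, np.float64(2.5)), (43, 144, np.float64(3.0))]
top u [(-110, 131, np.float64(8.1)), (-107, 134, np.float64(8.0)), (-113, 138, np.float64(8.2)), (-104, 142, np.float64(7.9)), (-116, 151, np.float64(8.3)), (-101, 153, np.float64(7.8))]
```

View pics/z3.png

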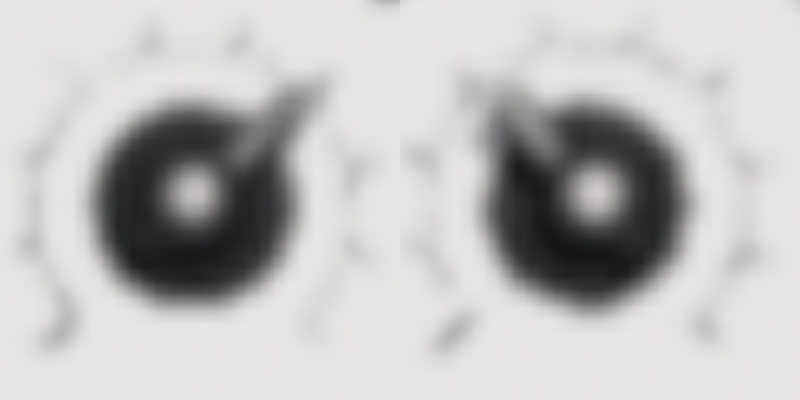

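The final view shows the hundreds pointer meeting mark 6 at (318,85), and the tens pointer tip at (505,90) beside mark 3 at (472,88). Units is unchanged and the hand is away.

```bash
python3 -c "
from cell import bot
print(bot.close_job())"
```

```text
the job is handed in; nothing more can be done
None
```

I handed the job in with the hundreds knob at position 6 and the tens knob at position 3 by the top camera, the units knob unmoved and the hand clear; the hand-in returned no verdict.

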